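# Load a stick of carton staples into the bench stapler

### The job

Load the loose stick of carton staples, lying by itself on the table, into the magazine of the bench stapler: set it astride the open runway with its front end started in the mouth, let go, then push it from its rear end until it is fully home. Then push the gate fully shut behind it, and leave the other things on the table where they are.

Things in the scene. Friction and masses are not known exactly. Their poses are not given: they have to be found in the camera images.
- stick_mid (a point): Centre, half-way up, of the loose stick of carton staples: a straight copper-coloured ribbed bar, 150 long (its x), 36 wide, 26 high, an upside-down U in section (crown 5 thick, legs 4 thick, 28 clear between them, open below and at the ends), about 0.16 kg. It lies legs down on the table at any yaw; both ends are alike. Like sticks in a cardboard carton are stock and stay there.
- stick: The same stick; this origin is the centre of its underside, x along it.
- machine: Bench carton stapler, bolted down: a low grey base (its top at z = 14) with an open runway, then the aluminium magazine, then a grey head 180 high with a hand lever, 255 high. Origin on the table top under the middle of the magazine's mouth; x = the way the stick goes in (roughly to the robot's right), y across, z up.
- runway_end (a point): Outer end of the runway, at the machine's x = -105, z = 30, on the runway's floor. The floor, 34 wide, runs from here through the magazine, 16 above the base, so fingers have room beside and below. A round-shouldered core 24 wide, 8 high stands along its middle (from x = -102); the stick's legs fit over it with 2 play a side, its underside then at z = 30, its top at z = 56.
- mouth (a point): Middle of the magazine's mouth, on the runway's floor (the machine's x = 0, z = 30). The magazine is a covered channel from here to the head at x = 144, 40 wide inside (48 at the belled mouth), roof underside at z = 58.5, top at z = 66: fingers at the stick's sides cannot go in. A stick fully home meets the end stop at x = 144; its rear end then stands 6 out, at x = -6.
- gate_tab (a point): Middle of the outer face of the gate's upright thumb tab (dark steel, 20 wide along the machine's x, 5 thick, from z = 40 to 78); this point is at the machine's x = -12, y = -58 minus the gate's opening, z = 60. Pushing the tab toward the machine's +y shuts the gate.
- gate (a joint): Opening (m) of the gate, a steel plate from x = -14 to -10, z = 40 to 62, that slides along the machine's y in a guide block (x = -24 to 0, y = -50 to -28, 69 high). 0 = shut: its inner end is 12 past the middle, its face 4 behind a stick that is home. 0.046 = open. It slides with about 1.5 N, stays where left, and cannot shut if the stick stands out beyond it.
- marker: Black and white felt marker lying in front of the stapler, toward the robot, 130 long (its y), 17 thick. To be left alone.
- lid_a: Loose jar lid, 65 across, 16 high, in front of the runway, toward the robot; origin under its middle. To be left alone.
- jar_a: Full glass jar, 69 across, 112 high, behind the stapler; origin under its middle. To be left alone.

How it is judged:
On the way, in this order (a step that is already met when the one before it is completed fails the run):
1. the stick sits astride the runway with its front end at least 10 mm inside the mouth, not yet home, and the fingers have let go of it (x of stick_mid in the frame of machine between -0.065 and 0.06 m and y of stick_mid in the frame of machine between -0.004 and 0.004 m and z of stick_mid in the frame of machine between 0.04 and 0.047 m and angle between the x axis of stick and the x axis of machine, either way round below 0.06 rad and contact force between the fingers and stick below 0.05 N), for 0.2 s.
2. the stick is pushed fully home (within 3.5 mm of the end stop) (x of stick_mid in the frame of machine above 0.0655 m and y of stick_mid in the frame of machine between -0.004 and 0.004 m and z of stick_mid in the frame of machine between 0.04 and 0.047 m and angle between the x axis of stick and the x axis of machine, either way round below 0.06 rad), for 0.2 s.
At the end, for the whole second after the job is handed in: The stick lies in the magazine astride the core, within 3.5 mm of the end stop, at rest and released; the gate is shut behind it to within 4 mm (all of step 2 and value of joint gate below 0.004 m and linear speed of stick below 0.01 m/s and contact force between the fingers and stick below 0.05 N); the robot touches nothing.
It fails at once if a bystander (marker, loose lid or jar) is moved more than 3 cm (distance of any of marker, lid_a, jar_a from where it was at the start of the episode above 0.03 m).
It also fails if it takes over 58 s, if anything falls off the work surface, if the arm or the gripper's body presses on something with over 40 N, if the wrist force passes 120 N, or if a joint passes its speed limit or range.

### The arm

A 6-joint arm with a two-finger parallel gripper is mounted at the origin on a cart in front of the work surface, level with it; the furniture and walls round the work are solid. World frame = base frame: x ahead of the robot, y to its left, z up, the work surface at z = 0. Lengths are in m, angles in rad, forces in N, time in s.
With the tool pointing down it reaches from about 0.15 to 0.775 m from the base axis. Payload 6.1 kg.
Tool frame: the origin (TCP) lies between the finger pads; the fingertips stand 8 mm ahead of it and the grasp point (between the pads) lies 11 mm behind it; z points along the fingers, y is the line along which they close (so a half turn about z gives the same grasp; the last joint's range is limited). The gripper opens to 85 mm and grips with 20 to 120 N. Pads are 22 mm wide; open, the fingers measure 114 mm over their backs; the gripper's body (76 mm by 85 mm) begins 54 mm behind the grasp point. The pads swing forward as they close: fully open they stand 13 mm farther back than shut.
Start: joints at [0, 0.126, -0.04, 1.405, 0, 1.571], TCP at [0.525, -0, 0.239] pointing down, gripper open.
Joint ranges: [-2.72, 2.72], [-0.95, 1.95], [-1.27, 1.35], [-1.78, 2.02], [-1.46, 1.47], [-3.14, 3.14]. Speed limits (rad/s): [2.39, 2.39, 3.01, 3.14, 3.14, 3.14].

### API

Orientations are given as a unit quaternion [w, x, y, z].
In Python, from bench import ctrl gives the robot as it stands.
- The arm moves only by the shell command python3 -m creep 'ROWS' [FORCE]. ROWS is JSON, a list of rows, each a list of 5 numbers: the gripper's target within -1 to 1 (fully open at 1, half-way at 0, shut at -1), then the shift along the tool's x, y, z in mm, then the turn about the tool's z in rad. In form: [[jaw, tx, ty, tz, roll], ...]. A call has 1 to 5 rows; each row shifts and turns the commanded pose from where the row before left it, along the tool's axes as they then stand; what a row does not reach is not made up. A row lasts 1/10 s, in which the tool goes at most 50 mm and 8.59 degrees, less where a joint would pass 70% of its speed; a pose out of reach is approached as far as the arm can. A call is refused whole if a number of a shift passes 50 or a number of a turn 0.15, either way. A call with a gripper value outside its range is refused whole. The fingers move at their own pace and stop on an object; FORCE is the grip in N (left out, the last holds). Time passes only in rows, so rows that do not move let the fingers close. It gives the time, the measured TCP pose, the force, the opening and the grip force at its end, in the units of the state.
- ctrl.state(): the state, without advancing time (a new reading comes with each control period).
- ctrl.read_camera(name): name is "scene" or "side" or "wrist"; returns a dict with "color" (384x512x3 uint8, red, green, blue), "range_z" (384x512 float32, m along the optical axis (not along the pixel's ray), 0 where there is no reading), "intrinsics" (3x3 intrinsics, pixels), "R" (3x3) and "t" (3): a world point X has camera coordinates R X + t. Camera axes: x right, y down, z forward; pixel columns grow to the right and rows downward; lengths in m; the calibration is good to about 2 mm. A picture is of the moment at which its call begins.
- ctrl.close_job(): hands the job in; it is judged then, once.
The state is a dict: "t": time; "q": joint angles; "joint_velocities": joint speeds; "tau": joint torques, N m; "tool_pos": TCP position; "eef_rot": TCP orientation; "contact_force": force on the tool from outside, world axes, zero at the start; "ft_torque": the same for the moment, N m; "gripper_width": finger opening in m; "grasp_force": force on a finger pad.
Only numpy, scipy, OpenCV 4.12 (cv2) and the standard library are available. Lean on these libraries where they do the work, as an engineer would, in place of code of your own. Each camera call takes 0.05 s, during which the arm holds its last target. There are 200 camera calls.

## Working session

There is one attempt and no reset: what is moved stays moved. The work goes in short steps, Python scripts to look and compute and a shell command to move; the robot and the scene stay as the last step left them, time stands still between calls to the robot, and variables do not carry over. Pictures are saved under pics/ and viewed, at most 13 in all, crops included, and the job is handed in when it is done.

```bash
ls; mkdir -p pics; cat > h.py <<'E'
import numpy as np, cv2
from bench import ctrl
def cap(n):
    c=ctrl.read_camera(n); np.savez('pics/%s.npz'%n,**c); return c
def pts(c):
    K=c["intrinsics"]; z=c["range_z"]; v,u=np.indices(z.shape)
    P=np.stack([(u-K[0,2])/K[0,0]*z,(v-K[1,2])/K[1,1]*z,z],-1)
    W=(P-c["t"])@c["R"]; W[z<=0]=np.nan; return W
def proj(c,X):
    p=c["intrinsics"]@(c["R"]@np.array(X)+c["t"]); return p[:2]/p[2]
E
python3 - <<'E'
from h import *
for n in("scene","side"):
    c=cap(n); cv2.imwrite('pics/%s0.png'%n,c["color"][...,::-1]); print(n,c["R"],c["t"])
s=ctrl.state();print(s)
E
```

```text
pics
scene [[ 0.7041629  -0.71001243  0.00607935]
 [-0.46628073 -0.46886239 -0.75016688]
 [ 0.53547818  0.525405   -0.66122061]] [-0.32583043  0.3574984   0.61843631]
side [[ 9.69019018e-01 -2.46986093e-01 -1.14509794e-04]
 [-1.62660486e-01 -6.37829035e-01 -7.52805213e-01]
 [ 1.85859380e-01  7.29501194e-01 -6.58243343e-01]] [-0.53444051  0.22857791  0.79981849]
{'t': 0.1, 'q': array([ 1.70492212e-05,  1.26334863e-01, -4.05131285e-02,  1.40538420e+00,
        3.43642032e-05,  1.57080925e+00]), 'joint_velocities': array([-3.96829550e-04, -5.38092982e-06,  3.75684403e-03, -1.17155773e-03,
       -7.60070986e-04,  2.02484413e-03]), 'tau': array([-1.61755201e-03, -4.36907172e+01,  3.53606522e+01,  1.36335523e-02,
       -5.14612566e-05,  1.73892335e-06]), 'tool_pos': array([5.24648115e-01, 1.88245502e-05, 2.38595558e-01]), 'eef_rot': array([-5.19797754e-04,  7.07105149e-01,  7.07108049e-01, -4.95513815e-04]), 'contact_force': array([-0.31946636, -0.74629797, -0.87741397]), 'ft_torque': array([0.03349722, 0.02375222, 0.01239913]), 'grasp_force': 0.0, 'gripper_width': 0.085613967689409}
```

View pics/scene0.png

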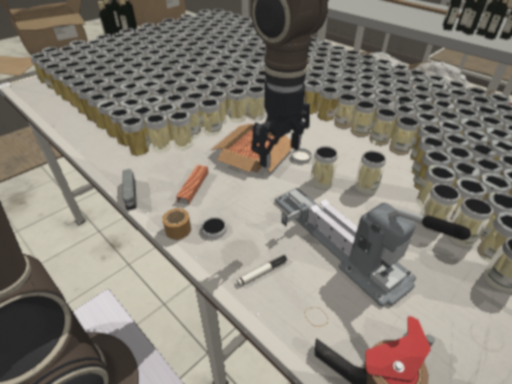

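View pics/side0.png

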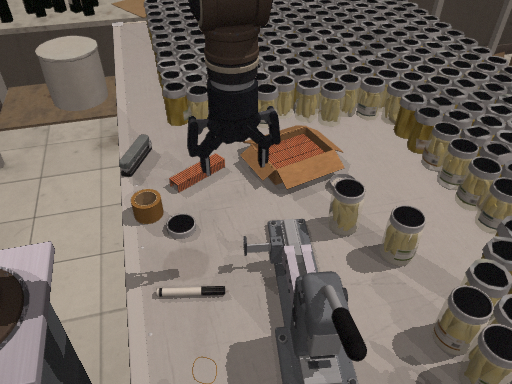

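The scene view shows the stick at (193,184), lid at (213,228), marker at (262,270) and machine from (285,205) to (400,290). The side view shows the stick at (198,172), gate tab at (247,246) and magazine at about (295,255). Next I'll make a top-down map from depth.

```bash
python3 - <<'E'
from h import *
im=np.full((600,800,3),60,np.uint8); zb=np.full((600,800),-1.)
# col = (0.35-y)*1000*1 , row=(0.75-x)*1000 
for n in("scene","side"):
    c=dict(np.load('pics/%s.npz'%n)); W=pts(c); C=c["color"][...,::-1]
    W4=cv2.resize(W.astype(np.float32),None,fx=3,fy=3,interpolation=cv2.INTER_NEAREST)
    hsv=cv2.cvtColor(C,cv2.COLOR_BGR2HSV)
    m=((hsv[...,0]<14)&(hsv[...,1]>110)&(W[...,2]>0.005)&(W[...,2]<.06)&(W[...,0]<.75)).astype(np.uint8)
    k,l,st,ce=cv2.connectedComponentsWithStats(m)
    for i in range(1,k):
        if st[i,4]>60:
            top=W[(l==i)]; zz=top[:,2]; t=top[zz>0.020]
            if len(t)<10: continue
            r=cv2.minAreaRect(t[:,:2].astype(np.float32)*1000); print(n,st[i],ce[i],np.nanmedian(t,0),r,np.percentile(zz,[50,95]))
    for p,col in zip(W.reshape(-1,3),C.reshape(-1,3)):
        if np.isnan(p).any() or p[2]>.2: continue
        a,b=int((.35-p[1])*1000),int((.75-p[0])*1000)
        if 1<=a<798 and 1<=b<598:
            s=zb[b-1:b+2,a-1:a+2]; k=p[2]>s; s[k]=p[2]; im[b-1:b+2,a-1:a+2][k]=col
np.save('pics/zb.npy',zb)
cv2.imwrite('pics/top.png',im)
E
```

```text
scene [228 136  31  24 371] [242.89757412 148.25336927] [0.70122199 0.31590723 0.02943004] ((691.3605346679688, 300.446533203125), (162.1632537841797, 79.48194122314453), 61.74440383911133) [0.02943004 0.03214617]
scene [178 166  29  35 453] [192.86534216 182.80353201] [0.48482041 0.29150334 0.02496326] ((490.5751647949219, 296.2724914550781), (147.99594116210938, 34.64118194580078), 29.830150604248047) [0.02469389 0.02702754]
scene [ 365  317   65   67 2454] [399.29339853 356.0191524 ] [ 0.43303012 -0.37257911  0.05294239] ((442.8874206542969, -377.65655517578125), (83.35330963134766, 149.95701599121094), 78.34075927734375) [0.05294239 0.05480046]
side [268 137  33  33 656] [282.32469512 154.6402439 ] [0.71319392 0.29115538 0.03037732] ((707.0736083984375, 289.7302551269531), (150.48794555664062, 85.08092498779297), 89.9040756225586) [0.03037732 0.03725152]
side [209 154  16  20 207] [215.96135266 162.30917874] [0.54163834 0.31836636 0.02591364] ((545.0859375, 318.7416076660156), (51.47911834716797, 35.447654724121094), 82.8696517944336) [0.02472487 0.02774919]
side [169 162  38  29 507] [187.56410256 176.52071006] [0.46332799 0.27776514 0.02598776] ((467.9842224121094, 282.2995300292969), (94.84194946289062, 39.60565185546875), 29.87789535522461) [0.02505478 0.02793224]
```

View pics/top.png

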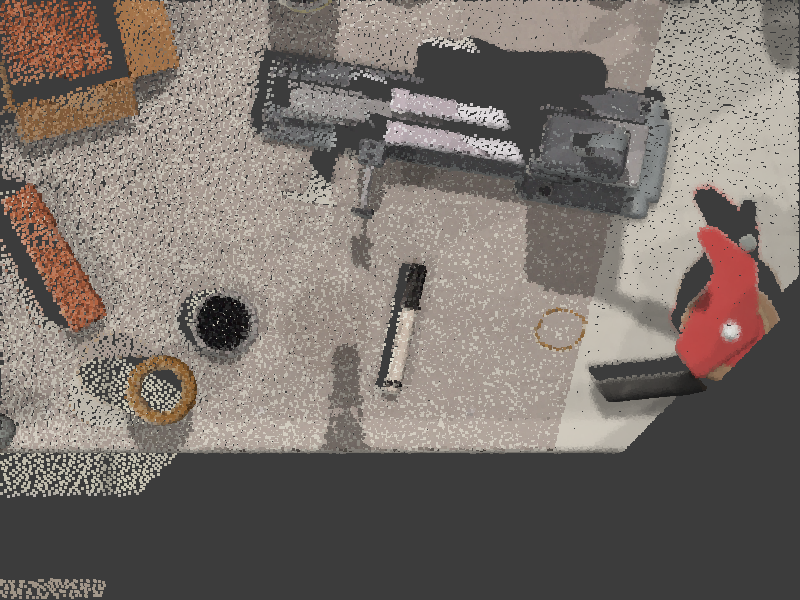

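The map (1 mm/px) shows the stick from (20,190) to (88,325), the machine axis from about (285,100) to (515,135), the mouth at about column 388, and the gate tab near (362,212). I'll go above the stick and roll −2.09 so that joint 6 stays in range.

```bash
python3 -m creep '[[1,49,-6,0,0],[1,49,-6,0,0],[1,49,-6,0,0],[1,49,-6,0,0],[1,49,-6,0,0]]' 40; python3 -m creep '[[1,49,-4,0,0],[1,0,0,0,-0.15],[1,0,0,0,-0.15],[1,0,0,0,-0.15],[1,0,0,0,-0.15]]'; python3 -c "from h import *;print(ctrl.state()['q'])"
```

```text
t: 0.6
tool_pos: [0.4942, 0.2467, 0.239]
eef_rot: [-0.0, 0.707, 0.707, -0.0]
contact_force: [1.4, 0.2, -0.4]
gripper_width: 0.0851
grasp_force: 0.0
t: 1.1
tool_pos: [0.4907, 0.2942, 0.2387]
eef_rot: [-0.0, 0.464, 0.886, -0.001]
contact_force: [-0.2, -1.1, -0.1]
gripper_width: 0.0856
grasp_force: 0.0
[ 5.40150950e-01  2.17189057e-01  6.84820502e-02  1.42328561e+00
 -3.41238629e-05  1.50415890e+00]
```

```bash
python3 -m creep '[[1,0,0,0,-0.15],[1,0,0,0,-0.15],[1,0,0,0,-0.15],[1,0,0,0,-0.15],[1,0,0,0,-0.15]]' >/dev/null; python3 -m creep '[[1,0,0,0,-0.15],[1,0,0,0,-0.15],[1,0,0,0,-0.15],[1,0,0,0,-0.15],[1,0,0,0,-0.142]]'; python3 - <<'E'
from h import *
c=cap("wrist"); cv2.imwrite('pics/w1.png',c["color"][...,::-1]); W=pts(c)
s=ctrl.state(); print(s['q'])
hsv=cv2.cvtColor(c["color"],cv2.COLOR_RGB2HSV)
m=((hsv[...,0]<14)&(hsv[...,1]>110)&(W[...,2]>0.02)&(W[...,2]<.04)).astype(np.uint8)
k,l,st,ce=cv2.connectedComponentsWithStats(m); i=1+np.argmax(st[1:,4])
print(st[i],cv2.minAreaRect(W[l==i][:,:2].astype(np.float32)*1000),np.nanmedian(W[l==i],0))
print("tcp px",proj(c,s['tool_pos']))
# machine measurement from stored views: roof strips z 58..74 
for n in("scene","side"):
    d=dict(np.load('pics/%s.npz'%n)); Q=pts(d); col=d["color"].astype(int)
    sel=(Q[...,0]>.56)&(Q[...,0]<.70)&(Q[...,1]<.1)&(Q[...,1]>-.3)
    a=sel&(Q[...,2]>.060)&(Q[...,2]<.072)&(Q[...,1]>-.17)&(Q[...,1]<-.03)&(col.min(-1)>150)
    P=Q[a]; print(n,'roof',len(P),cv2.minAreaRect(P[:,:2].astype(np.float32)*1000),np.median(P,0))
    a=sel&(Q[...,2]>.025)&(Q[...,2]<.045)&(Q[...,1]>-.04)
    P=Q[a]; print('runway',len(P),cv2.minAreaRect(P[:,:2].astype(np.float32)*1000),np.median(P,0))
E
```

```text
t: 2.1
tool_pos: [0.4908, 0.2939, 0.2388]
eef_rot: [-0.001, -0.261, 0.965, -0.0]
contact_force: [0.3, -0.5, -0.2]
gripper_width: 0.0851
grasp_force: 0.0
[5.39514727e-01 2.16959505e-01 6.84320677e-02 1.42333310e+00
 9.11112548e-06 7.30680628e-03]
[ 243  113   28  110 2831] ((491.5389099121094, 297.88909912109375), (147.76890563964844, 34.70680236816406), 29.443729400634766) [0.48599162 0.294374   0.02500285]
tcp px [253.91417415 247.82217666]
scene roof 489 ((623.886962890625, -105.3863296508789), (137.1292724609375, 52.055419921875), 81.5268783569336) [ 0.61828653 -0.10083315  0.06174466]
runway 295 ((624.9589233398438, 5.622932434082031), (119.61803436279297, 65.66492462158203), 47.553009033203125) [0.63638154 0.01782522 0.03662008]
side roof 538 ((628.9215087890625, -86.9471206665039), (97.09674072265625, 51.03832244873047), 82.3976821899414) [ 0.62153643 -0.07406204  0.06300751]
runway 597 ((616.6796875, 16.411544799804688), (111.24008178710938, 92.27368927001953), 75.34846496582031) [0.64014836 0.00763147 0.03764156]
```

View pics/w1.png

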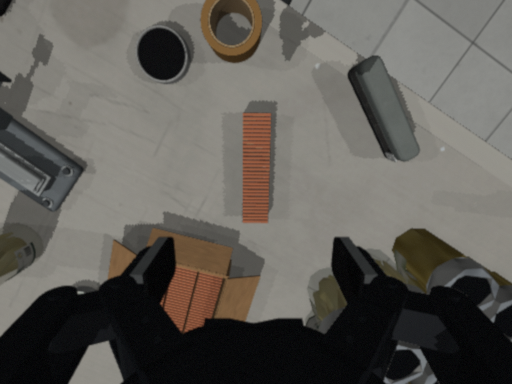

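The wrist view shows the stick upright in the image at columns 243–270, rows 113–222, and clear of the carton below it. I'll descend and grasp at the middle.

```bash
python3 -m creep '[[1,-2,2.5,45,0],[1,0,0,45,0],[1,0,0,45,0],[1,0,0,40,0],[1,0,0,30,0]]' 40; python3 -m creep '[[1,0,0,22,0],[1,0,0,0,0],[-1,0,0,0,0],[-1,0,0,0,0],[-1,0,0,0,0]]'; python3 -m creep '[[-1,0,0,0,0],[-1,0,0,0,0],[-1,0,0,0,0],[-1,0,0,0,0]]'
```

```text
t: 2.65
tool_pos: [0.49, 0.2963, 0.0312]
eef_rot: [-0.002, -0.256, 0.967, -0.0]
contact_force: [-0.4, -0.9, -0.2]
gripper_width: 0.0855
grasp_force: 0.0
t: 3.15
tool_pos: [0.4925, 0.2978, 0.014]
eef_rot: [0.001, -0.257, 0.966, 0.0]
contact_force: [-0.5, 0.7, 0.4]
gripper_width: 0.0438
grasp_force: 0.0
t: 3.55
tool_pos: [0.4925, 0.2978, 0.014]
eef_rot: [0.001, -0.258, 0.966, 0.0]
contact_force: [-0.4, -0.2, 7.2]
gripper_width: 0.0355
grasp_force: 41.5
```

```bash
python3 -m creep '[[-1,0,0,-30,0],[-1,0,0,-45,0],[-1,0,0,-45,0],[-1,0,0,-40,0],[-1,2,-44,0,0]]' | head -2; python3 -m creep '[[-1,2,-46,0,0],[-1,2,-46,0,0],[-1,2,-46,0,0],[-1,2,-46,0,0],[-1,2,-46,0,0]]' |head -2;python3 -m creep '[[-1,2,-45,0,0],[-1,0,0,0,-0.15],[-1,0,0,0,-0.15],[-1,0,0,0,-0.15],[-1,0,0,0,-0.15]]' |head -2; python3 -m creep '[[-1,0,0,0,-0.15],[-1,0,0,0,-0.15],[-1,0,0,0,-0.01],[-1,0,0,0,0]]'; python3 - <<'E'
from h import *
c=cap("wrist"); cv2.imwrite('pics/w2.png',c["color"][...,::-1]); W=pts(c); s=ctrl.state()
print(proj(c,s['tool_pos']), s['q'], c["R"],-c["R"].T@c["t"])
for r in range(20,384,40): print(r,[(int(u),*np.round(W[r,u]*1000).astype(int).tolist()) for u in range(190,330,10)if not np.isnan(W[r,u,0])])
E
```

```text
t: 4.05
tool_pos: [0.513, 0.2621, 0.1791]
t: 4.55
tool_pos: [0.6179, 0.0518, 0.1725]
t: 5.05
tool_pos: [0.638, 0.0132, 0.1722]
t: 5.45
tool_pos: [0.638, 0.0135, 0.1723]
eef_rot: [-0.0, -0.655, 0.756, 0.0]
contact_force: [-0.2, 0.1, -2.0]
gripper_width: 0.0353
grasp_force: 40.8
[253.20017279 248.22208165] [ 2.12647813e-02  3.48316852e-01  9.70409580e-02  1.31968478e+00
 -1.74486987e-05 -1.40695538e+00] [[-9.89795904e-01  1.42491094e-01 -5.97137303e-04]
 [ 1.36294904e-01  9.47960703e-01  2.87739823e-01]
 [ 4.15664249e-02  2.84722311e-01 -9.57708431e-01]] [ 0.62749417 -0.05951748  0.30633403]
20 [(190, 678, -155, 0), (200, 668, -154, -1), (210, 657, -148, 13), (220, 647, -146, 15), (230, 636, -131, 62), (240, 628, -130, 62), (250, 619, -136, 37), (260, 612, -128, 62), (270, 604, -127, 61), (280, 590, -138, 14), (290, 581, -137, 14), (300, 568, -140, -1), (310, 558, -138, -1), (320, 548, -137, -2)]
60 [(190, 686, -119, -1), (200, 675, -118, 0), (210, 664, -114, 11), (220, 653, -112, 14), (230, 641, -102, 63), (240, 633, -101, 62), (250, 624, -104, 38), (260, 616, -99, 62), (270, 608, -98
[... 1740 characters left out ...]
3, 40, 183), (280, 627, 41, 184), (290, 613, 194, -1), (300, 621, -1, 236), (310, 618, -1, 237), (320, 615, -1, 237)]
340 [(190, 651, -7, 253), (200, 649, -5, 251), (210, 647, -5, 252), (220, 646, 0, 247), (230, 643, 1, 246), (240, 640, 2, 245), (250, 637, 2, 246), (260, 634, 2, 247), (270, 632, 3, 246), (280, 629, 3, 246), (290, 626, 4, 246), (300, 624, -2, 252), (310, 621, -2, 252), (320, 619, -2, 252)]
380 [(190, 648, -8, 264), (200, 646, -7, 264), (210, 644, -8, 264), (220, 644, 1, 258), (230, 642, 2, 257), (240, 639, 1, 258), (250, 637, 1, 258), (260, 635, 2, 258), (270, 632, 2, 258), (280, 630, 2, 258), (290, 628, -5, 264), (300, 626, -5, 265), (310, 624, -6, 265), (320, 621, -4, 264)]
```

View pics/w2.png

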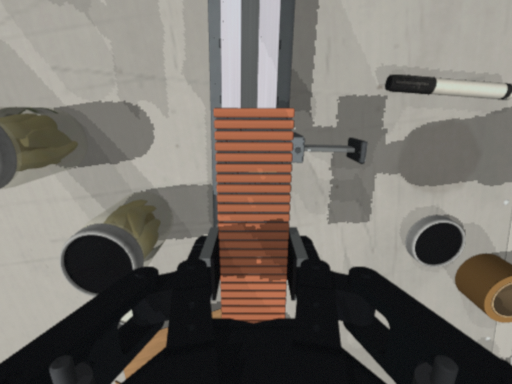

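The wrist view shows the held stick at columns 215–293, rows 108–320, the white roof strips at columns 221–280 above it, the guide block at (298,148), and the gate tab at (357,150).

```bash
cat >> h.py <<'E'
def ray(c,uv,z):
    uv=np.atleast_2d(uv).astype(float); K=c["intrinsics"]; d=np.c_[(uv[:,0]-K[0,2])/K[0,0],(uv[:,1]-K[1,2])/K[1,1],np.ones(len(uv))]@c["R"]
    o=-c["R"].T@c["t"]; return o+d*((z-o[2])/d[:,2])[:,None]
def line(P):
    vx,vy,x,y=cv2.fitLine(P[:,:2].astype(np.float32),cv2.DIST_HUBER,0,.001,.001).ravel()
    if vy>0: vx,vy=-vx,-vy
    return np.array([x,y]),np.array([vx,vy])
E
python3 - <<'E'
from h import *
c=dict(np.load('pics/wrist.npz')); C=c["color"].astype(int); W=pts(c)
g=C.min(-1); hsv=cv2.cvtColor(c["color"],cv2.COLOR_RGB2HSV)
roof=[];sl=[];blk=[];stk=[]
for r in range(3,98,3):
    w=np.where(g[r,205:310]>200)[0]+205
    roof.append((w.min(),w.max(),r))
roof=np.array(roof);print(roof[::6])
L,R=[ray(c,roof[:,[k,2]]+np.array([[d,0]]),.064) for k,d in((0,-.5),(1,.5))]
p,d=line((L+R)/2); print('roof',p,d,np.degrees(np.arctan2(d[1],d[0])),'width',np.linalg.norm((L-R)[:,:2],axis=1).mean())
for r in range(112,215,4):
    w=np.where((hsv[r,200:310,0]<14)&(hsv[r,200:310,1]>110))[0]+200
    stk.append((w.min(),w.max(),r))
s=np.array(stk); L,R=[ray(c,s[:,[k,2]]+np.array([[dd,0]]),.1843) for k,dd in((0,-.5),(1,.5))]
ps,ds=line((L+R)/2); print('stick',ps,ds,np.degrees(np.arctan2(ds[1],ds[0])),'width',np.linalg.norm((L-R)[:,:2],axis=1).mean())
n=np.array([d[1],-d[0]])  # tool y dir: (b,-a)
print('lateral of stick line rel roof (tool y)',(ps-p)@n, 'at tcp',(ctrl.state()['tool_pos'][:2]-p)@n)
# stick front
fr=ray(c,[(254,107.5)],.184)[0]; print('front',fr,(fr[:2]-p)@d)
m=(W[...,2]>.055)&(W[...,2]<.085); m[:, :290]=0; m[:120]=0; m[200:]=0
print('tall pts'); P=W[m]; A=(P[:,:2]-p)@d; B=(P[:,:2]-p)@n
for k in (B<-1): pass
for lo in range(-150,150,10):
    k=(B*1000>lo)&(B*1000<lo+10)
    if k.sum()>5: print(lo,k.sum(),np.round(1000*np.percentile(A[k],[3,50,97])),np.round(1000*np.median(P[k,2])))
print(p)
for nme in("scene","side"):
    e=dict(np.load('pics/%s.npz'%nme)); Q=pts(e); m=(Q[...,2]>.056)&(Q[...,2]<.074)&(e["color"].min(-1)>150)
    P=Q[m];A=(P[:,:2]-p)@d;B=(P[:,:2]-p)@n; k=(abs(B)<.035)&(abs(A)<.15); print(nme,k.sum(),np.percentile(A[k],[0,1,2,5,98])*1000,np.percentile(B[k],[2,98])*1000)
E
```

```text
[[222 239   3]
 [225 239  21]
 [224 239  39]
 [223 268  57]
 [223 275  75]
 [223 267  93]]
roof [ 0.63162404 -0.11212484] [ 0.16970414 -0.98549503] -80.22938 width 0.028668413657569905Traceback (most recent call last):
  File "<stdin>", line 13, in <module>
    return umr_minimum(a, axis, None, out, keepdims, initial, where)
ValueError: zero-size array to reduction operation minimum which has no identity
```

```bash
cat > m.py <<'E'
from h import *
c=dict(np.load('pics/wrist.npz')); C=c["color"].astype(int); W=pts(c)
print(C[50,212:292:3].tolist())
g=C.min(-1); tool=ctrl.state()['tool_pos']
def edges(mask,rows):
    o=[]
    for r in rows:
        w=np.where(mask[r])[0]
        if len(w)>20: o.append((w.min()-.5,w.max()+.5,r))
    return np.array(o)
m=np.zeros(g.shape,bool); m[:,205:310]=(g>170)[:,205:310]&(W[:,205:310,2]>.05)
e=edges(m,range(3,98,3)); print(e[::6].tolist())
L,R=ray(c,e[:,[0,2]],.064),ray(c,e[:,[1,2]],.064)
p,d=line((L+R)/2); n=np.array([d[1],-d[0]]); print('roof',p,d,np.degrees(np.arctan2(d[1],d[0])),'width',np.linalg.norm((L-R)[:,:2],axis=1).mean())
m=np.zeros(g.shape,bool); m[:,205:310]=(W[:,205:310,2]>tool[2])
e=edges(m,range(112,215,4)); zt=tool[2]+.012
L,R=ray(c,e[:,[0,2]],zt),ray(c,e[:,[1,2]],zt)
ps,ds=line((L+R)/2); print('stick',ps,ds,np.degrees(np.arctan2(ds[1],ds[0])),'width',np.linalg.norm((L-R)[:,:2],axis=1).mean())
print('lateral mm: stick rel roof',1000*(ps-p)@n,'at tcp',1000*(tool[:2]-p)@n,'tcp along',1000*(tool[:2]-p)@d)
fr=ray(c,[(254,107.5)],zt)[0]; print('front along',1000*(fr[:2]-p)@d)
m=(W[...,2]>.052)&(W[...,2]<.085); m[:, :290]=0; m[:120]=0; m[200:]=0
P=W[m]; A=(P[:,:2]-p)@d; B=(P[:,:2]-p)@n
for lo in range(-150,150,10):
    k=(B*1000>lo)&(B*1000<lo+10)
    if k.sum()>5: print(lo,k.sum(),np.round(1000*np.percentile(A[k],[3,50,97])),np.round(1000*np.median(P[k,2])))
for nme in("scene","side"):
    e=dict(np.load('pics/%s.npz'%nme)); Q=pts(e); m=(Q[...,2]>.056)&(Q[...,2]<.074)&(e["color"].min(-1)>150)
    P=Q[m];A=(P[:,:2]-p)@d;B=(P[:,:2]-p)@n; k=(abs(B)<.035)&(abs(A)<.15); print(nme,k.sum(),np.percentile(A[k],[0,1,2,5,98])*1000,np.percentile(B[k],[2,98])*1000)
E
python3 m.py
```

```text
[[106, 111, 114], [107, 112, 115], [106, 112, 115], [177, 175, 181], [205, 203, 209], [205, 203, 209], [205, 205, 211], [206, 203, 210], [205, 205, 210], [204, 205, 212], [92, 94, 94], [94, 97, 96], [93, 96, 96], [93, 97, 96], [93, 96, 95], [98, 101, 101], [203, 201, 208], [204, 202, 208], [201, 200, 206], [195, 192, 199], [195, 192, 199], [192, 191, 197], [137, 136, 140], [71, 75, 77], [72, 76, 77], [71, 75, 77], [68, 71, 73]]
[[220.5, 279.5, 3.0], [220.5, 278.5, 21.0], [220.5, 277.5, 39.0], [221.5, 277.5, 57.0], [221.5, 276.5, 75.0], [221.5, 275.5, 93.0]]
roof [ 0.6237803 -0.1087188] [-0.161182  -0.9869247] -99.275505 width 0.046279484228684976
stick [ 0.63053167 -0.03681514] [-0.14681657 -0.98916376] -98.44248 width 0.0351486097017989
lateral mm: stick rel roof 4.926494 at tcp 5.613056943342926 tcp along -122.98749289997467
front along -47.78518410199988
30 14 [-89. -77. -73.] 68.0
40 292 [-92. -80. -70.] 68.0
50 48 [-83. -81. -79.] 61.0
60 54 [-83. -81. -79.] 61.0
70 61 [-83. -81. -79.] 61.0
80 65 [-83. -81. -79.] 61.0
90 325 [-90. -80. -72.] 68.0
100 50 [-90. -81. -71.] 77.0
scene 540 [-71.57656935 -69.36109259 -68.27927483 -65.22484257  60.67893541] [-22.33722422  25.12290877]
side 540 [-70.85090067 -69.07257016 -67.80362872 -66.19992302  15.45445862] [-23.84007829  22.907937  ]
```

```bash
python3 -m creep '[[-1,-25,-5,20,0.01],[-1,0,0,30,0],[-1,0,0,22,0],[-1,0,0,0,0]]'; python3 - <<'E'
from h import *
c=cap("wrist"); cv2.imwrite('pics/w3.png',c["color"][...,::-1])
E
sed -i 's/range(112,215,4)/range(150,215,4)/' m.py; python3 m.py; for f in scene side; do :; done
```

```text
t: 5.9
tool_pos: [0.6444, 0.0377, 0.0966]
eef_rot: [-0.003, -0.652, 0.758, 0.002]
contact_force: [-0.5, 0.8, -1.7]
gripper_width: 0.0353
grasp_force: 40.7
[[188, 185, 193], [190, 188, 194], [190, 188, 194], [191, 188, 194], [187, 184, 191], [183, 182, 188], [188, 186, 192], [187, 184, 190], [142, 140, 146], [91, 94, 94], [94, 97, 97], [95, 97, 98], [91, 94, 94], [94, 97, 97], [93, 96, 95], [92, 94, 94], [95, 97, 97], [197, 196, 202], [207, 204, 210], [208, 205, 213], [205, 203, 210], [208, 206, 213], [204, 201, 209], [201, 199, 206], [206, 203, 209], [202, 200, 206], [174, 172, 178]]
[[206.5, 292.5, 3.0], [207.5, 291.5, 21.0], [207.5, 290.5, 39.0], [208.5, 289.5, 57.0], [208.5, 288.5, 75.0], [204.5, 292.5, 93.0]]
roof [ 0.62990725 -0.07112813] [-0.16727918 -0.9859096 ] -99.629654 width 0.04731763033373886
stick [ 0.63797396 -0.00275287] [-0.15790667 -0.98745406] -99.0854 width 0.03453814840832449
lateral mm: stick rel roof 3.4847074 at tcp 2.949577808819617 tcp along -109.8100981980165
front along -34.572944430525084
20 96 [-54. -48. -41.] 67.0
30 407 [-54. -47. -41.] 69.0
40 401 [-54. -47. -40.] 68.0
50 98 [-50. -43. -41.] 61.0
60 109 [-45. -43. -41.] 61.0
70 117 [-45. -43. -41.] 61.0
80 113 [-45. -43. -41.] 61.0
90 654 [-52. -45. -40.] 68.0
100 79 [-52. -45. -39.] 77.0
scene 540 [-33.35383946 -31.2133095  -30.30968407 -27.19116189  98.89023713] [-22.56574382  24.91339724]
side 540 [-32.91591998 -30.94435722 -29.65286672 -28.17365763  53.66214692] [-23.74093917  22.88078248]
```

View pics/w3.png

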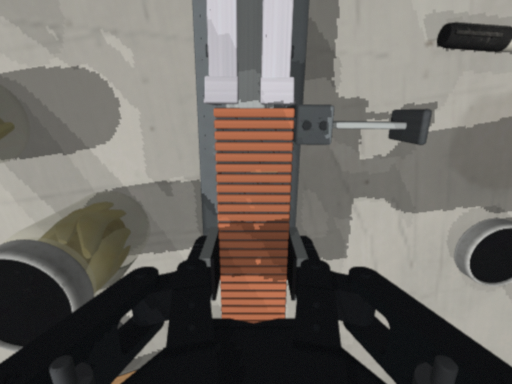

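The wrist view shows the mouth lip at row 103 (columns 205–293, centre 249) and the stick's front at row 108 (centre 254.5). The stick needs about 3.4 mm more in −y. I'll lower to just above the core and compare at nearly equal height.

```bash
python3 -m creep '[[-1,-2,-3.3,15,0.006],[-1,0,0,18,0],[-1,0,0,6,0],[-1,0,0,0,0]]'; python3 - <<'E'
from h import *
c=cap("wrist"); cv2.imwrite('pics/w4.png',cv2.resize(c["color"][:240,150:400,::-1],None,fx=3,fy=2.5,interpolation=cv2.INTER_CUBIC))
E
python3 m.py | sed 1,2d
```

```text
t: 6.35
tool_pos: [0.6499, 0.039, 0.0608]
eef_rot: [-0.0, -0.65, 0.76, 0.0]
contact_force: [-0.2, -0.6, -0.9]
gripper_width: 0.035
grasp_force: 40.8
roof [ 0.63232327 -0.0609358 ] [-0.16078126 -0.98699003] -99.25224 width 0.04589025658759646
stick [ 0.6433486  -0.00104322] [-0.1628103 -0.9866574] -99.37005 width 0.034927758466092314
lateral mm: stick rel roof -1.2522659 at tcp -1.71784506964946 tcp along -101.57322634586988
front along -26.306532452336167
10 200 [-65. -43. -32.] 72.0
20 184 [-43. -39. -32.] 66.0
30 617 [-44. -37. -32.] 69.0
40 612 [-44. -38. -31.] 69.0
50 142 [-41. -34. -32.] 62.0
60 157 [-35. -33. -32.] 61.0
70 168 [-35. -33. -32.] 61.0
80 164 [-35. -33. -31.] 61.0
90 1167 [-42. -37. -31.] 68.0
100 133 [-43. -37. -31.] 77.0
scene 540 [-23.05056815 -20.83080619 -19.7366498  -16.69527608 109.20550565] [-21.58882814  25.87779887]
side 540 [-22.30599862 -20.54668865 -19.2726898  -17.66845131  63.98132834] [-23.11361711  23.64521093]
```

View pics/w4.png

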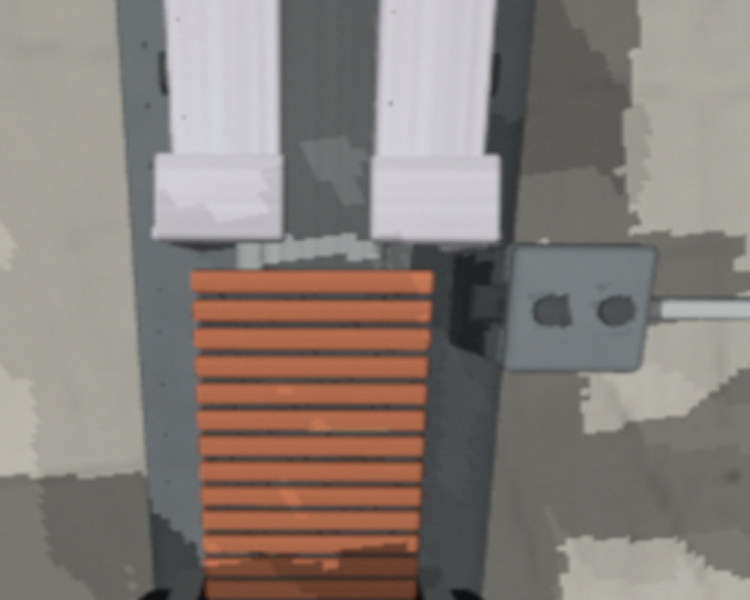

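The crop shows the mouth lips centred at column 326.5 and the stick's front centred at 312.5, about 2 mm left, with a 5 mm gap to the mouth. I'll shift +2 and lower over the core.

```bash
python3 -m creep '[[-1,0,2,0,0],[-1,0,0,0,0],[-1,0,0,7,0],[-1,0,0,7,0],[-1,0,0,0,0]]' 40;  python3 - <<'E'
from h import *
c=cap("wrist"); cv2.imwrite('pics/w5.png',cv2.resize(c["color"][:240,150:400,::-1],None,fx=3,fy=2.5,interpolation=cv2.INTER_CUBIC))
E
python3 m.py | sed -n 3,6p
```

```text
t: 6.9
tool_pos: [0.6473, 0.0394, 0.0457]
eef_rot: [-0.001, -0.65, 0.76, 0.001]
contact_force: [-0.6, 0.1, -2.2]
gripper_width: 0.0351
grasp_force: 40.8
roof [ 0.6303126  -0.05938179] [-0.15101428 -0.9885316 ] -98.6857 width 0.04013896993240634
stick [ 6.4073443e-01 -6.1963091e-04] [-0.16222936 -0.9867531 ] -99.33631 width 0.03502580841272704
lateral mm: stick rel roof -1.4283648 at tcp -2.0583359672834156 tcp along -100.20416353334119
front along -24.986264997846355
```

View pics/w5.png

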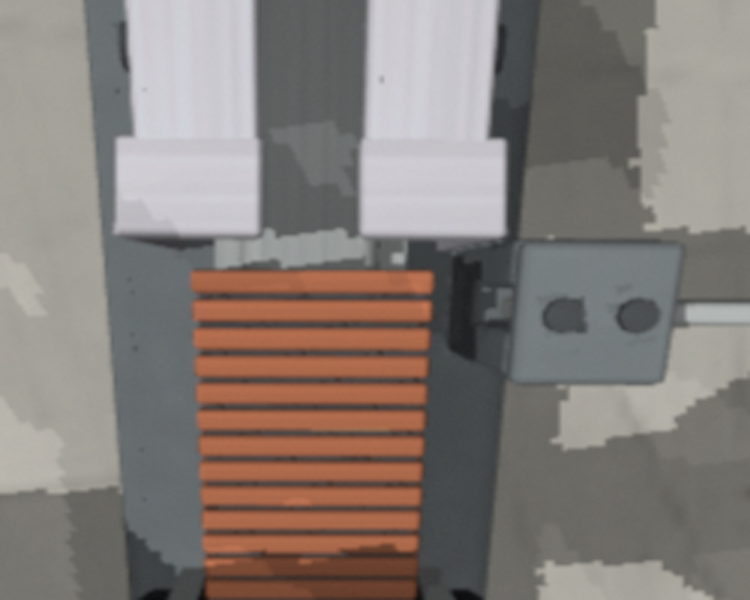

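The crop shows the lips centred at 311 and the stick at 312.5, with matching direction, so it straddles the core without force. I'll lower a bit and slide in.

```bash
python3 -m creep '[[-1,0,0,1,0],[-1,0,0,0,0],[-1,4,0,0,0],[-1,5,0,0,0],[-1,5,0,0,0]]' | sed -n '2p;4p'; python3 -m creep '[[-1,5,0,0,0],[-1,5,0,0,0],[-1,2,0,0,0],[-1,0,0,0,0]]'
```

```text
tool_pos: [0.646, 0.0251, 0.0464]
contact_force: [0.8, 0.8, -2.0]
t: 7.85
tool_pos: [0.6441, 0.0133, 0.0463]
eef_rot: [0.0, -0.65, 0.76, 0.0]
contact_force: [-0.2, -0.4, -1.3]
gripper_width: 0.0355
grasp_force: 40.8
```

```bash
python3 -m creep '[[-1,0,0,1,0],[-1,0,0,0,0]]' | sed -n '2p;4p'; python3 -m creep '[[-1,0,0,1,0],[-1,0,0,0,0]]' | sed -n '2p;4p'
```

```text
tool_pos: [0.6441, 0.0139, 0.0451]
contact_force: [-0.1, 1.1, -1.1]
tool_pos: [0.6442, 0.0139, 0.0442]
contact_force: [-0.3, 0.4, -0.5]
```

```bash
python3 -m creep '[[-0.5,0,0,0,0],[0,0,0,0,0],[0.3,0,0,0,0],[0.3,0,0,0,0],[0.3,0,0,0,0]]'; python3 -m creep '[[0.3,0,0,-20,0],[0.3,0,0,-30,0],[0.3,0,0,-30,0],[0.3,0,0,-10,0],[0.3,0,0,0,0]]';  python3 - <<'E'
from h import *
c=cap("wrist"); cv2.imwrite('pics/w6.png',c["color"][...,::-1]); W=pts(c)
print(proj(c,ctrl.state()['tool_pos']))
m=np.zeros(W.shape[:2],bool); hsv=cv2.cvtColor(c["color"],cv2.COLOR_RGB2HSV)
m=(hsv[...,0]<14)&(hsv[...,1]>110)&(W[...,2]>.045)&(W[...,2]<.065)&(abs(W[...,1])<.2)
print(m.sum(),cv2.minAreaRect(W[m][:,:2].astype(np.float32)*1000),np.median(W[m],0))
E
python3 m.py | sed -n 3,3p
```

```text
t: 8.75
tool_pos: [0.6443, 0.0137, 0.0445]
eef_rot: [0.0, -0.65, 0.76, -0.0]
contact_force: [0.0, -0.4, 0.3]
gripper_width: 0.0551
grasp_force: 0.0
t: 9.25
tool_pos: [0.6453, 0.0137, 0.1361]
eef_rot: [0.001, -0.65, 0.76, -0.001]
contact_force: [-0.1, 0.8, -0.7]
gripper_width: 0.0554
grasp_force: 0.0
[254.7108723  246.38547811]
5539 ((644.008056640625, 13.125328063964844), (148.6350860595703, 35.567623138427734), 80.69742584228516) [0.64413971 0.01698265 0.05509918]
roof [ 0.6258545  -0.09749462] [-0.16180222 -0.9868232 ] -99.31151 width 0.045598053642085995Traceback (most recent call last):
  File "m.py", line 17, in <module>
    L,R=ray(c,e[:,[0,2]],zt),ray(c,e[:,[1,2]],zt)
              ~^^^^^^^^^
IndexError: too many indices for array: array is 1-dimensional, but 2 were indexed
```

View pics/w6.png

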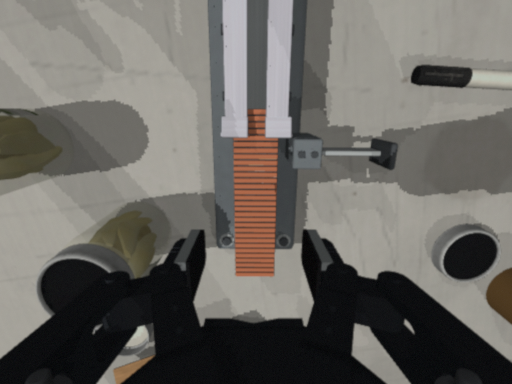

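The wrist view shows the stick seated on the runway (rows 108–275, columns 234–278) with its front end inside the mouth, fingers clear. I'll close the fingers, go behind it and push.

```bash
python3 -m creep '[[-1,-40,0,0,0],[-1,-40,0,0,0],[-1,-20,0,0,0],[-1,0,0,0,0],[-1,0,0,0,0]]' | sed -n '2p;5p'; python3 -m creep '[[-1,0,0,30,0],[-1,0,0,30,0],[-1,0,0,27,0],[-1,0,0,0,0]]';  python3 -m creep '[[-1,5,0,0,0],[-1,5,0,0,0],[-1,5,0,0,0],[-1,10,0,0,0],[-1,10,0,0,0]]'
```

```text
tool_pos: [0.659, 0.1124, 0.1328]
gripper_width: 0.0
t: 10.2
tool_pos: [0.6565, 0.1104, 0.0426]
eef_rot: [-0.004, -0.649, 0.761, 0.002]
contact_force: [0.2, -0.9, 0.9]
gripper_width: -0.0003
grasp_force: 0.0
t: 10.7
tool_pos: [0.6548, 0.0775, 0.0485]
eef_rot: [0.001, -0.65, 0.76, -0.0]
contact_force: [-0.2, 2.0, 2.4]
gripper_width: 0.0003
grasp_force: 0.9
```

```bash
python3 -m creep '[[-1,10,0,-1.5,0],[-1,10,0,0,0],[-1,10,0,0,0],[-1,10,0,0,0],[-1,10,0,0,0]]' | sed -n '2,4p'; python3 -m creep '[[-1,10,0,0,0],[-1,10,0,0,0],[-1,10,0,0,0],[-1,5,0,0,0],[-1,5,0,0,0]]'| sed -n '2,4p'
```

```text
tool_pos: [0.6464, 0.0277, 0.0488]
eef_rot: [0.0, -0.65, 0.76, 0.0]
contact_force: [1.6, 2.2, 1.6]
tool_pos: [0.6402, -0.0115, 0.0488]
eef_rot: [0.0, -0.65, 0.76, 0.0]
contact_force: [-0.2, 1.8, 1.3]
```

```bash
python3 -m creep '[[-1,4,0,0,0],[-1,4,0,0,0],[-1,2,0,0,0],[-1,0,0,0,0]]' | sed -n '2p;4p'; python3 -m creep '[[-1,2,0,0,0],[-1,1,0,0,0],[-1,0,0,0,0]]'| sed -n '2p;4p'
```

```text
tool_pos: [0.6385, -0.0213, 0.0486]
contact_force: [0.0, -0.7, -0.0]
tool_pos: [0.6385, -0.0228, 0.0487]
contact_force: [1.2, 5.2, -0.1]
```

```bash
python3 -m creep '[[-1,1.5,0,0,0],[-1,0,0,0,0]]' | sed -n '2p;4p'
```

```text
tool_pos: [0.6386, -0.023, 0.0488]
contact_force: [2.2, 9.9, -0.0]
```

```bash
python3 -m creep '[[-1,1.5,0,0,0],[-1,0,0,0,0],[-1,0,0,0,0]]' | sed -n '2p;4p'; python3 -m creep '[[-1,-10,0,0,0],[-1,-40,0,0,0],[-1,-10,0,-40,0],[-1,0,0,-40,0],[-1,0,0,0,0]]'; python3 - <<'E'
from h import *
c=cap("wrist"); cv2.imwrite('pics/w7.png',c["color"][...,::-1]); W=pts(c)
m.sum if 0 else None
tool=ctrl.state()['tool_pos']; d=np.array([-.162,-.987]); n=np.array([d[1],-d[0]])
M=(W[...,2]>.056)&(W[...,2]<.085); M[:,310:]&=True
A=(W[...,:2]-tool[:2])@d*1000; B=(W[...,:2]-tool[:2])@n*1000
for lo in range(20,125,5):
    k=M&(B>lo)&(B<lo+5)&(abs(A)<120)
    if k.sum()>5: print(lo,k.sum(),np.round(np.percentile(A[k],[3,50,97])),np.round(1000*np.median(W[k][:,2])))
E
```

```text
tool_pos: [0.6386, -0.023, 0.0489]
contact_force: [3.2, 14.6, 0.3]
t: 13.4
tool_pos: [0.6499, 0.033, 0.1349]
eef_rot: [0.003, -0.65, 0.76, -0.003]
contact_force: [0.5, -0.4, 0.4]
gripper_width: -0.0001
grasp_force: 0.0
20 488 [ 75.  98. 119.] 62.0
25 204 [ 75.  88. 118.] 62.0
30 275 [52. 63. 73.] 68.0
35 218 [52. 63. 74.] 68.0
40 226 [52. 63. 73.] 68.0
45 218 [52. 63. 73.] 68.0
50 88 [52. 62. 72.] 68.0
55 42 [60. 62. 64.] 61.0
60 40 [61. 62. 64.] 61.0
65 40 [61. 62. 64.] 61.0
70 38 [61. 63. 64.] 61.0
75 37 [61. 62. 64.] 61.0
80 40 [61. 62. 64.] 61.0
85 35 [61. 62. 64.] 61.0
90 38 [61. 62. 64.] 61.0
95 356 [54. 62. 71.] 67.0
100 219 [53. 63. 72.] 77.0
```

View pics/w7.png

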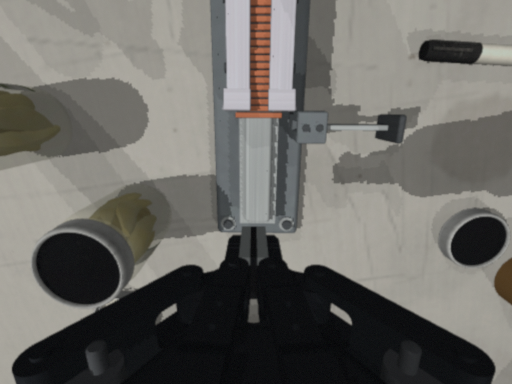

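The wrist view shows the stick inside the magazine with its rear end standing about 6 mm out (rows 110–118), and the gate still open with its tab at (398,128), clear of the marker and lid. Next I'll go outside the tab and push.

```bash
python3 -m creep '[[-1,21,44,0,0],[-1,21,44,0,0],[-1,20,44,0,0],[-1,0,0,0,0],[-1,0,0,25,0]]' | sed -n '2p;4p'; python3 -m creep '[[-1,0,0,25,0],[-1,0,0,22,0],[-1,0,0,0,0],[-1,0,-5,0,0],[-1,0,0,0,0]]' | sed -n '2p;4p'; python3 -m creep '[[-1,0,-6,0,0],[-1,0,-6,0,0],[-1,0,-6,0,0],[-1,0,-6,0,0],[-1,0,0,0,0]]' | sed -n '2p;4p'
```

```text
tool_pos: [0.5074, -0.0091, 0.1055]
contact_force: [1.6, 0.5, 0.8]
tool_pos: [0.5136, -0.0092, 0.0578]
contact_force: [0.9, -0.6, 1.0]
tool_pos: [0.5368, -0.013, 0.0569]
contact_force: [-0.2, 0.1, -0.1]
```

```bash
python3 -m creep '[[-1,0,-6,0,0],[-1,0,-6,0,0],[-1,0,-6,0,0],[-1,0,-4,0,0],[-1,0,0,0,0]]' | sed -n '2p;4p'; python3 -m creep '[[-1,0,-3,0,0],[-1,0,-3,0,0],[-1,0,0,0,0]]' | sed -n '2p;4p'; python3 - <<'E'
from h import *
c=cap("wrist"); cv2.imwrite('pics/w8.png',c["color"][...,::-1])
E
```

```text
tool_pos: [0.5583, -0.0163, 0.0567]
contact_force: [0.4, 0.2, -0.8]
tool_pos: [0.5638, -0.0172, 0.0568]
contact_force: [-0.7, -0.1, 0.5]
```

View pics/w8.png

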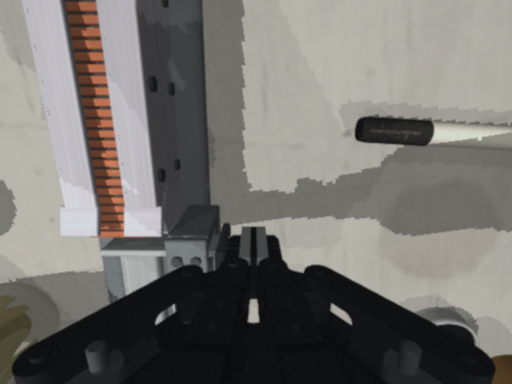

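The wrist view shows the gate plate now across behind the stick (columns 103–165, row 243), with the tab at the fingers. I'll push on until it stops.

```bash
for i in 1; do python3 -m creep '[[-1,0,-2,0,0],[-1,0,-2,0,0],[-1,0,0,0,0]]' | sed -n '2p;4p'; done; python3 -m creep '[[-1,0,-1.5,0,0],[-1,0,0,0,0]]' | sed -n '2p;4p'
```

```text
tool_pos: [0.5659, -0.0175, 0.0568]
contact_force: [-7.3, 1.4, 5.1]
tool_pos: [0.5659, -0.0175, 0.0568]
contact_force: [-12.1, 1.4, 7.7]
```

```bash
python3 -m creep '[[-1,0,-1.5,0,0],[-1,0,0,0,0]]' | sed -n '2p;4p'; python3 -m creep '[[-1,0,-1.5,0,0],[-1,0,0,0,0]]' | sed -n '2p;4p'
```

```text
tool_pos: [0.566, -0.0175, 0.0568]
contact_force: [-17.0, 1.9, 12.4]
tool_pos: [0.5661, -0.0175, 0.0568]
contact_force: [-22.1, 4.2, 15.8]
```

```bash
python3 -m creep '[[-1,0,15,0,0],[-1,0,20,0,0],[-1,-10,0,-30,0],[-1,-30,0,-40,0],[-1,0,0,-10,0]]' | sed -n '2p;4p'; python3 -m creep '[[-1,-20,-20,-20,0],[-1,0,0,0,0]]' | sed -n '2p;4p'; python3 - <<'E'
from h import *
c=cap("wrist"); cv2.imwrite('pics/w9.png',c["color"][...,::-1]); W=pts(c)
d=np.array([-.162,-.987]); n=np.array([d[1],-d[0]]); o=np.array([.6386,-.023])-d*(-.017)
A=(W[...,:2]-o)@d*1000; B=(W[...,:2]-o)@n*1000; Z=W[...,2]*1000
k=(Z>70)&(Z<84)&(abs(A+12)<14)&(B>20)&(B<120)
print('tab top',k.sum(),np.percentile(A[k],[3,97]),np.percentile(B[k],[3,50,97]))
k=(Z>56)&(Z<66)&(abs(A+12)<4)&(abs(B)<27)
print('plate',k.sum(),np.percentile(A[k],[3,97]),np.percentile(B[k],[1,3,50,97]))
E
```

```text
tool_pos: [0.546, 0.0287, 0.1413]
contact_force: [0.2, 0.3, 0.5]
tool_pos: [0.5697, 0.0445, 0.1594]
contact_force: [0.5, -0.4, -0.0]
tab top 240 [-19.93046175  -2.81120814] [34.42915649 56.46994932 59.99289596]
plate 225 [-12.90669957  -9.32417852] [-9.79035968 -9.04632978  8.78204502 26.04822851]
```

View pics/w9.png

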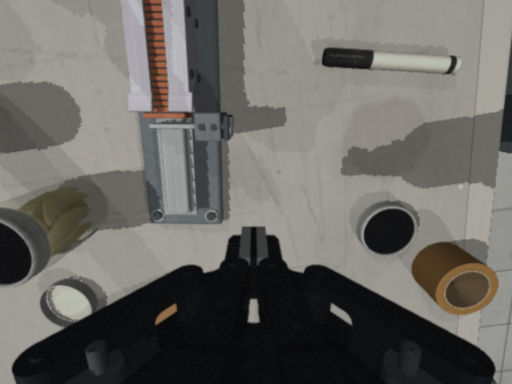

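The wrist view shows the gate plate across behind the stick (columns 149–195, row 126), the tab against the guide block at (229,126), and the stick home at row 115, with the marker and lid undisturbed. The measured tab and plate positions match a shut gate.

```bash
python3 -c "
from h import *
print(ctrl.close_job())"
```

```text
the job is handed in; nothing more can be done
None
```

The stick is fully home in the magazine, the gate is shut behind it, the other objects were left where they were, and the job is handed in, though it returned no verdict.

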